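# Seat the cast edge stop on the flower display riser

### The arm

A 6-joint arm with a two-finger parallel gripper is mounted at the origin on the work surface. World frame = base frame: x ahead of the robot, y to its left, z up, the work surface at z = 0. Lengths are in mm, angles in degrees, forces in N, time in s.
With the tool pointing down it reaches from about 300 to 850 mm from the base axis. Payload 4.2 kg.
Tool frame: the origin (TCP) lies at the very end of the fingers, on their centre line; the grasp point (between the pads) lies 19 mm behind it; z points along the fingers, x is the direction in which the jaws open and shut, and the axes are right-handed (so a half turn about z gives the same grasp; the last joint's range is limited). The gripper opens to 91 mm and grips with 3 to 60 N. Pads are 32 mm wide; open, the fingers measure 118 mm over their backs; the gripper's body (76 mm by 178 mm) begins 60 mm behind the grasp point.
Start: joints at [-65.776, 18.312, 89.639, -0, 72.044, -1.146], TCP at [246.376, -519.559, 213.976] pointing down, gripper open.
Joint ranges: [-177.97, 177.97], [-48.28, 115.42], [12.27, 149.76], [-77.06, 257.06], [2.81, 150.46], [-146.56, 146.56]. Speed limits (degrees/s): [147.25, 147.25, 180, 180, 180, 180].

### API

Orientations are given as [roll, pitch, yaw] about the fixed x, y, z axes, in that order (R = Rz(yaw) Ry(pitch) Rx(roll)).
In Python, from workcell import env gives the robot as it stands.
- The arm moves only by the tool servo_tool, never from a script. Its argument "plan" is a list of rows, each a list of 3 entries, a list of its own where there are three numbers: the turn, a rotation vector about the tool's x, y, z in degrees, then the shift along the tool's x, y, z in mm, then the finger opening in mm, from 0 to 91.2. In form: [[[ax, ay, az], [dx, dy, dz], claw], ...]. A call has exactly 10 rows; each row shifts and turns the pose as measured when the row begins, along the tool's axes as they then stand; what a row does not reach is not made up. A row lasts 1/8 s, in which the tool goes at most 62.5 mm and 10.7 degrees, less where a joint would pass 70% of its speed; a pose out of reach is approached as far as the arm can. A call with a gripper value outside its range is refused whole. The fingers move at their own pace and stop on an object; "squeeze" is the grip in N (left out, the last holds). Time passes only in rows, so rows that do not move let the fingers close, or fill a call up. It gives the time, the measured TCP pose, the force and the opening at its end, in the units of the state.
- env.state(): the state, without advancing time (a new reading comes with each control period).
- env.grab_frame(name): name is "scene" or "top"; returns a dict with "pixels" (384x512x3 uint8, red, green, blue), "intrinsics" (3x3 intrinsics, pixels), "distortion" ([k1, k2, p1, p2, k3] as OpenCV has them; the pictures are not rectified), "eye" and "attitude" of the camera in the world. Camera axes: x right, y up, looking along -z (the intrinsics and any distortion apply to the point x, -y, -z); pixel columns grow to the right and rows downward; lengths in mm; the calibration is good to about 2 mm. A picture is of the moment at which its call begins. There is no depth.
- env.job_done(): hands the job in, once; it reports no verdict.
The state is a dict: "time_s": time; "qpos": joint angles; "qvel": joint speeds; "effort": joint torques, N m; "ee_pos": TCP position; "ee_rot": TCP orientation; "force": force on the tool from outside, world axes, zero at the start; "torque": the same for the moment, N m; "gripper_width": finger opening in mm.
Only numpy, scipy, OpenCV 4.12 (cv2) and the standard library are available. Lean on these libraries where they do the work, as an engineer would, in place of code of your own. Each camera call takes 0.05 s, during which the arm holds its last target.

### The job

Move the cast-metal edge stop from the wooden board to the white marble display riser: set it down, without dropping it, at the middle of the riser's far edge and square to it, with its heel hanging down just outside that edge so that it sits level. Let go, then check that it does not rock by pressing down on the high flat top of its rib with the fingertips for a moment, and leave it there. Do not disturb the potted succulent or the plain bookend.

Things in the scene. Friction and masses are not known exactly. Their poses are not given: they have to be found in the camera images.
- edge_stop: Cast-aluminium stop, 0.4 kg, level on a wooden board, heel over its far edge. Origin: centre of plate underside, z up. Plate 110 (x) x 56 x 10 mm. Heel: wall at x 43 to 55, reaching 24 below. Lip above it, top at z 50. Rib 14 thick along the plate's middle: flat top at z 46 for x -20 to 47, lower tail (z 26) behind. Mass centre x 10: grip the rib there, closing along its y.
- riser_edge (a point): Middle of the far long edge, at the top face, of the white marble riser: a fixed slab 160 deep, 220 along the edge, 24 mm thick. x points level outwards over the edge (away from the robot), y along the edge, z up. The seated edge stop has its x the same way, its plate flat on the slab and its heel's inner face 0 to 15 mm in front of the edge (its origin 43 to 28 mm behind the edge).
- pot: Bystander: terracotta pot with a small green succulent, 70 mm across, 80 mm high, standing loose on the riser's near half, about 120 mm behind the far edge and 60 mm to its +y side. Origin: centre of its underside, z up. Leave it alone.
- bookend: Bystander: plain aluminium bookend standing directly on the counter, flat foot 100 x 70 mm, tall thin upright 90 mm high at its +x end, low rib, no heel. Origin: centre of its underside, z up. Leave it alone.
Mind the look-alikes: they are no part of the job. What is shaped like the edge_stop but pink, red or yellow is not meant.

How it is judged:
By the outcome, as a careful person would: the job done as asked, in the order asked, and still so for the second after the job is handed in, with the robot touching nothing.
It also fails if it takes over 38 s, if anything falls off the work surface, if the arm or the gripper's body presses on something with over 40 N, if the wrist force passes 120 N, or if a joint passes its speed limit or range.

## Working session

There is one attempt and no reset: what is moved stays moved. The work goes in short steps, Python scripts to look and compute and a tool call to move; the robot and the scene stay as the last step left them, time stands still between calls to the robot, and variables do not carry over. Pictures are saved under pics/ and viewed, and the job is handed in when it is done.

Besides the shell and the picture viewer there is one more tool, called after "Emit:" by a JSON object that holds its "method" and its "body", one argument or row to a line. servo_tool: Moves the arm, as the interface text tells. Its arguments: {"type":"object","properties":{"plan":{"type":"array"},"squeeze":{"type":"number"}},"required":["plan"]}

```bash
ls; mkdir -p pics; python3 - <<'E'
from workcell import env
import cv2,json
s=env.state();print(s)
for n in("scene","top"):
    f=env.grab_frame(n);cv2.imwrite(f"pics/{n}0.png",f["pixels"][:,:,::-1])
    print(n,f["intrinsics"],f["distortion"],f["eye"],f["attitude"])
E
```

```text
pics
{'time_s': 0.0, 'qpos': array([-6.57770278e+01,  1.83531258e+01,  8.97058773e+01, -4.24604079e-04,
        7.20437869e+01, -1.14663580e+00]), 'qvel': array([ 0.03622709, -0.06539515,  0.00279366,  0.00756798,  0.08674376,
        0.02701379]), 'effort': array([-1.14808404e-04, -4.12463379e+01, -2.31975567e+01,  7.25722150e-02,
        4.55878582e-02, -1.36813055e-04]), 'ee_pos': array([ 246.14909332, -519.09650048,  213.10898108]), 'ee_rot': array([-1.79998347e+02,  1.02777476e-01, -6.46302592e+01]), 'force': array([ 0.62541988, -0.72022423, -0.64122561]), 'torque': array([ 0.04062948, -0.01907398,  0.00438481]), 'gripper_width': 91.5027986742821}
scene [[358.95148448   0.         255.79590995]
 [  0.         358.95148448 195.37069661]
 [  0.           0.           1.        ]] [-0.09670811  0.          0.          0.          0.        ] [824.00485031 480.89899526 548.09972934] [ 47.3929437    0.77729874 147.23096274]
top [[378.82077116   0.         250.17597587]
 [  0.         378.82077116 190.73921838]
 [  0.           0.           1.        ]] [-0.12373166  0.          0.          0.          0.        ] [396.31082131  35.23378431 970.25008615] [  7.29173301  -0.44359491 -88.54587951]
```

View pics/scene0.png

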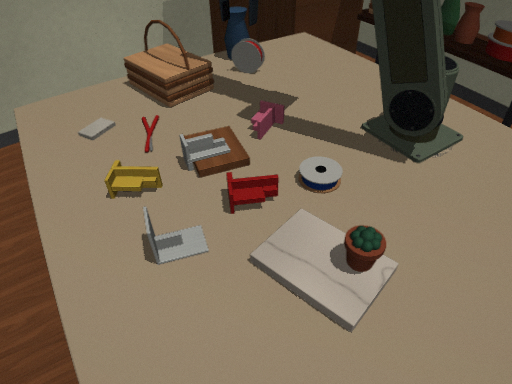

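View pics/top0.png

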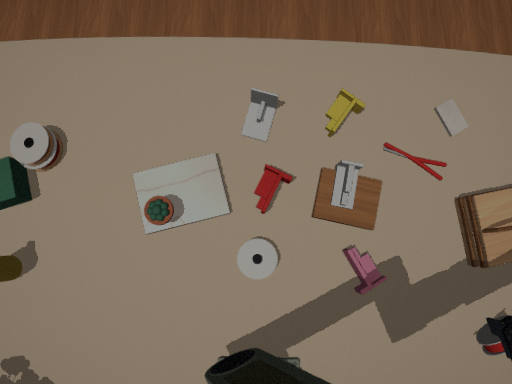

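Candidates in the top view: grey on the board (345,185), red (270,187), yellow (343,110) and pink (363,268). The plain grey one at (262,115) is the bookend. Only the grey part on the board fits the description: bare metal, with its heel over the board's far edge. I'll confirm this in enlarged crops.

```bash
python3 - <<'E'
import cv2,numpy as np
a=cv2.imread("pics/top0.png");b=cv2.imread("pics/scene0.png")
def g(im,x0,y0,w,h,k): return cv2.resize(im[y0:y0+h,x0:x0+w],None,fx=k,fy=k,interpolation=cv2.INTER_CUBIC)
cv2.imwrite("pics/c_top.png",g(a,305,145,90,90,6))
cv2.imwrite("pics/c_sc.png",g(b,165,110,100,80,7))
cv2.imwrite("pics/c_ris.png",g(a,120,140,125,100,6))
cv2.imwrite("pics/c_risS.png",g(b,240,200,170,125,4))
E
```

```text
(no output)
```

View pics/c_top.png

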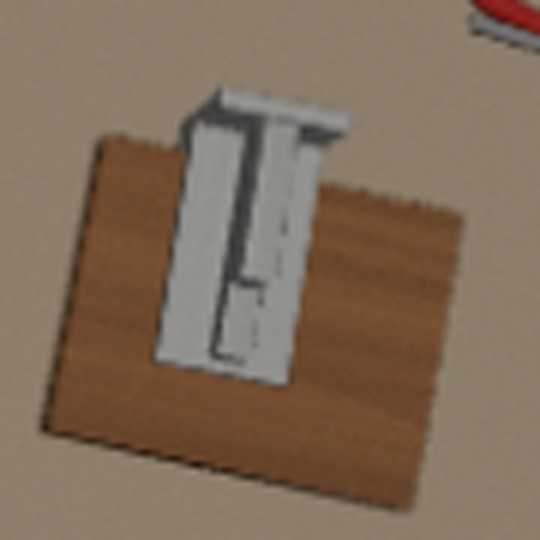

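View pics/c_sc.png

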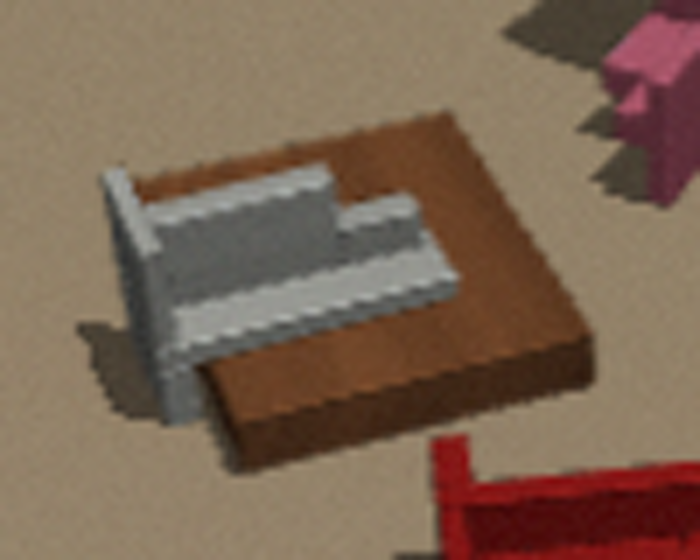

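View pics/c_ris.png

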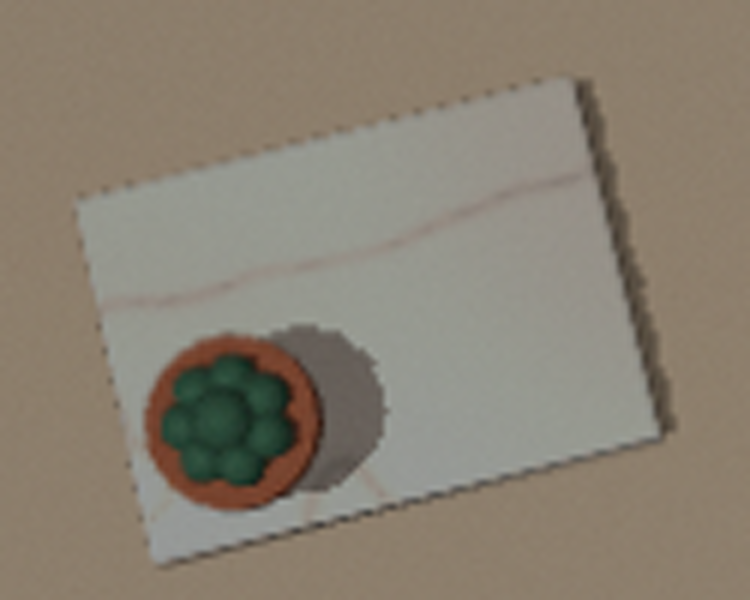

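View pics/c_risS.png

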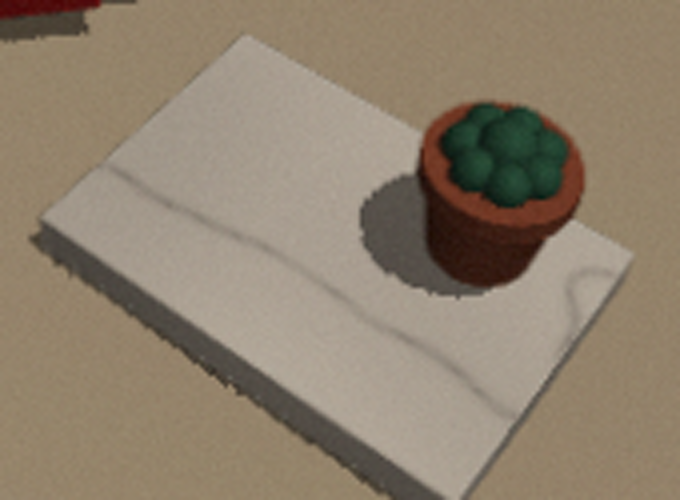

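```bash
cat > h.py <<'E'
import cv2,numpy as np
from scipy.spatial.transform import Rotation as Ro
C={"scene":(np.array([[358.95148448,0,255.79590995],[0,358.95148448,195.37069661],[0,0,1]]),np.array([-0.09670811,0,0,0,0.]),np.array([824.00485031,480.89899526,548.09972934]),[47.3929437,0.77729874,147.23096274]),
"top":(np.array([[378.82077116,0,250.17597587],[0,378.82077116,190.73921838],[0,0,1]]),np.array([-0.12373166,0,0,0,0.]),np.array([396.31082131,35.23378431,970.25008615]),[7.29173301,-0.44359491,-88.54587951])}
def ray(c,p):
    K,D,e,a=C[c]; u=cv2.undistortPoints(np.array(p,float).reshape(-1,1,2),K,D).reshape(-1,2)
    d=np.c_[u[:,0],-u[:,1],-np.ones(len(u))]
    return e,d@Ro.from_euler('xyz',a,degrees=True).as_matrix().T
def plane(c,p,z):
    e,d=ray(c,p); return e+d*((z-e[2])/d[:,2])[:,None]
def tri(pt,ps):
    e1,d1=ray("top",pt);e2,d2=ray("scene",ps);o=[]
    for a,b in zip(d1,d2):
        s=np.linalg.lstsq(np.c_[a,-b],e2-e1,rcond=None)[0]
        p,q=e1+a*s[0],e2+b*s[1];o.append([*((p+q)/2),np.linalg.norm(p-q)])
    return np.array(o)
def proj(c,P):
    K,D,e,a=C[c]; P=(np.atleast_2d(P)-e)@Ro.from_euler('xyz',a,degrees=True).as_matrix()
    return cv2.projectPoints(P*[1,-1,-1],np.zeros(3),np.zeros(3),K,D)[0].reshape(-1,2)
def cr(p,x0,y0,k): return (np.array(p)+.5)/k-.5+[x0,y0]
E
python3 - <<'E'
from h import *
np.set_printoptions(precision=1,suppress=True)
t=cr([(78,200),(577,77),(663,437),(158,565)],120,140,6)
s=cr([(462,498),(40,215),(247,36),(632,258)],240,200,4)
print("riser FL FR NR NL\n",tri(t,s))
P=tri(t,s)[:,:3];print([np.linalg.norm(P[i]-P[(i+1)%4]) for i in range(4)])
# board corners top: FL, FR(463,212) NR(410,508) NL(42,432)
t=cr([(463,212),(410,508)],305,145,6); s=cr([(140,182),(450,113)],165,110,7)
print("board FR NR",tri(t,s))
t=cr([(105,137)],305,145,6); s=cr([(240,420)],165,110,7);print("board FL",tri(t,s))
# stop: plate near-left corner, near right(288,382)
t=cr([(155,360),(220,90),(352,118)],305,145,6); s=cr([(458,280),(150,250),(112,172)],165,110,7);print("stop plateNL, lip L , lip R",tri(t,s))
t=cr([(265,285),(265,120+3)],305,145,6);s=cr([(330,168),(150,210)],165,110,7);print("rib",tri(t,s))
E
```

```text
riser FL FR NR NL
 [[554.6 334.1  24.4   3. ]
 [614.8 121.7  20.4   0.2]
 [461.7  80.3  19.    0.7]
 [402.2 291.   17.2   0.3]]
[np.float64(220.81216343552552), np.float64(158.64318364792027), np.float64(218.94204651739133), np.float64(158.49518835927466)]
board FR NR [[ 553.4 -306.    24.5    2.5]
 [ 428.3 -282.9   22.5    1.7]]
board FL [[ 583.5 -151.9   23.2    2.2]]
stop plateNL, lip L , lip R [[ 487.6 -171.4   31.2    1.6]
 [ 593.2 -188.2   75.6    0.2]
 [ 583.5 -243.2   73.3    0.5]]
rib [[ 515.5 -208.3   68.4    1.6]
 [ 582.  -207.8   75.9    4.5]]
```

```bash
python3 - <<'E'
from h import *
np.set_printoptions(precision=2,suppress=True)
im=cv2.imread("pics/top0.png");hsv=cv2.cvtColor(im,cv2.COLOR_BGR2HSV)
print("riser,counter,plate,board hsv",hsv[190,200],hsv[140,180],hsv[190,340],hsv[210,330])
# edge points: gradient subpixel along normals between two endpoints
g=cv2.cvtColor(im,cv2.COLOR_BGR2GRAY).astype(np.float32); sat=hsv[:,:,1].astype(np.float32)
def edge(ch,a,b,n=40,w=3):
    a,b=np.array(a,float),np.array(b,float);d=(b-a)/np.linalg.norm(b-a);nn=np.array([-d[1],d[0]])
    ts=np.linspace(.06,.94,n);off=np.arange(-w,w+.01,.25)
    P=(a+ts[:,None]*(b-a))[:,None,:]+off[None,:,None]*nn
    v=cv2.remap(ch,P[...,0].astype(np.float32),P[...,1].astype(np.float32),cv2.INTER_LINEAR)
    dv=np.abs(np.gradient(v,axis=1));dv[dv<dv.max(1,keepdims=True)*.5]=0
    o=(dv*off).sum(1)/dv.sum(1); return a+ts[:,None]*(b-a)+o[:,None]*nn
def line(pts,z):
    P=plane("top",pts,z)[:,:2].astype(np.float32)
    vx,vy,x,y=cv2.fitLine(P,cv2.DIST_HUBER,0,.01,.01).ravel()
    if abs(vx)>abs(vy) and vx<0 or abs(vy)>=abs(vx) and vy<0: vx,vy=-vx,-vy
    return np.array([x,y]),np.array([vx,vy])
def X(l,m): s=np.linalg.solve(np.c_[l[1],-m[1]],m[0]-l[0]);return l[0]+s[0]*l[1]
c=cr([(78,200),(577,77),(663,437),(158,565)],120,140,6)
for nm,ch in(("g",g),("s",sat)):
    L=[line(edge(ch,c[i],c[(i+1)%4]),24) for i in range(4)]
    K=[X(L[3],L[0]),X(L[0],L[1]),X(L[1],L[2]),X(L[2],L[3])]
    print(nm,"riser",np.array(K).ravel(),"yaw",[np.degrees(np.arctan2(l[1][1],l[1][0])) for l in L],"mid far",(K[0]+K[1])/2)
q=lambda *p:cr(p,305,145,6)
for nm,ch in(("g",g),("s",sat)):
    l=line(edge(ch,*q((188,140),(155,360)),w=2),34);n=line(edge(ch,*q((155,360),(288,382)),w=2),34);r=line(edge(ch,*q((322,160),(288,382)),w=2),34)
    for k,m in zip("l n r".split(),(l,n,r)): print(nm,k,np.degrees(np.arctan2(m[1][1],m[1][0])))
    A,B=X(l,n),X(r,n);y=np.radians((np.degrees(np.arctan2(l[1][1],l[1][0]))+np.degrees(np.arctan2(r[1][1],r[1][0])))/2)
    u=np.array([np.cos(y),np.sin(y)]);M=(A+B)/2
    print(A,B,np.linalg.norm(A-B),"origin",M+55*u,"cm",M+65*u,np.degrees(y))
    l=line(edge(ch,*q((220,90),(352,115)),w=2),74)
    print("lip far yaw",np.degrees(np.arctan2(l[1][1],l[1][0])),l[0])
E
```

```text
riser,counter,plate,board hsv [ 33  17 151] [ 17  60 141] [ 30   5 149] [ 13 154 111]
g riser [554.65 334.58 615.26 121.92 462.56  80.73 401.42 289.38] yaw [np.float32(105.90695), np.float32(15.096483), np.float32(106.330444), np.float32(16.432964)] mid far [584.95 228.25]
s riser [555.9  335.14 614.94 123.64 460.44  80.29 402.58 290.39] yaw [np.float32(105.596954), np.float32(15.672932), np.float32(105.394966), np.float32(16.272427)] mid far [585.42 229.39]
g l -9.5371685
g n 80.00224
g r -9.634426
[ 487.62 -171.01] [ 477.97 -225.75] 55.58818 origin [ 537.03 -207.54] cm [ 546.89 -209.2 ] -9.585797
lip far yaw 83.2316 [ 585.87 -215.51]
s l -9.416874
s n 81.05142
s r -9.476355
[ 485.51 -169.41] [ 476.56 -226.27] 57.555088 origin [ 535.29 -206.87] cm [ 545.15 -208.51] -9.446614
lip far yaw 80.810974 [ 590.28 -216.06]
```

The grey stop on the board is confirmed: bare metal, heel visible over the board's far edge, plate yaw about −9.5°, mass centre at (546,−209). The riser's mid-far edge is at (585,229), yaw 15.8°, with a target mass centre of (561,222).

```bash
cat > plan.py <<'E'
import numpy as np,sys
from workcell import env
def show(targets,claw):
    """targets: list of (x,y,z,heading,nrows)"""
    s=env.state();p=np.array(s["ee_pos"],float);h=s["ee_rot"][2]
    print("at",p.round(1),s["ee_rot"].round(2),"F",s["force"].round(1),"w",round(s["gripper_width"],1),"t",s["time_s"],"q",s["qpos"].round(1))
    for x,y,z,hd,n in targets:
        d=(np.array([x,y,z])-p)/n;dh=((hd-h+180)%360-180)/n
        for i in range(n):
            c,q=np.cos(np.radians(h)),np.sin(np.radians(h))
            v=[c*d[0]+q*d[1],q*d[0]-c*d[1],-d[2]]
            print([[0,0,round(-dh,1)],[round(k,1) for k in v],claw],end=",\n");p=p+d;h+=dh
E
python3 -c "
from plan import *
show([(290,-330,213,-70,4),(546,-209,180,-99.5,6)],91)"
```

```text
at [ 246.2 -519.1  213.2] [-1.800e+02  9.000e-02 -6.463e+01] F [ 0.2 -1.2 -0.5] w 91.1 t 0.1 q [-65.8  18.3  89.7  -0.   72.   -1.1]
[[0, 0, np.float64(1.3)], [np.float64(-38.0), np.float64(-30.2), np.float64(0.1)], 91],
[[0, 0, np.float64(1.3)], [np.float64(-38.7), np.float64(-29.3), np.float64(0.1)], 91],
[[0, 0, np.float64(1.3)], [np.float64(-39.4), np.float64(-28.3), np.float64(0.1)], 91],
[[0, 0, np.float64(1.3)], [np.float64(-40.1), np.float64(-27.4), np.float64(0.1)], 91],
[[0, 0, np.float64(4.9)], [np.float64(-4.4), np.float64(-47.0), np.float64(5.5)], 91],
[[0, 0, np.float64(4.9)], [np.float64(-8.4), np.float64(-46.4), np.float64(5.5)], 91],
[[0, 0, np.float64(4.9)], [np.float64(-12.3), np.float64(-45.6), np.float64(5.5)], 91],
[[0, 0, np.float64(4.9)], [np.float64(-16.2), np.float64(-44.3), np.float64(5.5)], 91],
[[0, 0, np.float64(4.9)], [np.float64(-19.9), np.float64(-42.8), np.float64(5.5)], 91],
[[0, 0, np.float64(4.9)], [np.float64(-23.5), np.float64(-40.9), np.float64(5.5)], 91],
```

Emit:
{"method": "servo_tool", "body": {
  "plan": [
    [[0, 0, 1.3], [-38, -30, 0], 91],
    [[0, 0, 1.3], [-39, -29, 0], 91],
    [[0, 0, 1.3], [-39, -28, 0], 91],
    [[0, 0, 1.3], [-40, -27, 0], 91],
    [[0, 0, 5], [-4, -47, 5], 91],
    [[0, 0, 5], [-8, -46, 5], 91],
    [[0, 0, 5], [-12, -46, 5], 91],
    [[0, 0, 5], [-16, -44, 5], 91],
    [[0, 0, 5], [-20, -43, 5], 91],
    [[0, 0, 5], [-23, -41, 5], 91]
  ],
  "squeeze": 30
}}

```text
time_s: 1.35
ee_pos: [551.3, -205.3, 179.2]
ee_rot: [179.7, 0.2, -101.3]
force: [0.3, -0.7, -0.2]
gripper_width: 91.0
```

```bash
sed -i 's/round(-dh,1)/float(round(-dh,1))/;s/\[round(k,1)/[float(round(k,1))/' plan.py; python3 -c "
from plan import *
show([(546,-209,120,-99.5,5),(546,-209,120,-99.5,5)],91)"
```

```text
at [ 551.3 -205.3  179.2] [ 1.7971e+02  1.7000e-01 -1.0132e+02] F [ 0.3 -0.7 -0.2] w 91.0 t 1.35 q [-21.6  21.   90.8   0.1  68.6  79.7]
[[0, 0, -0.4], [0.9, 0.9, 11.8], 91],
[[0, 0, -0.4], [0.9, 0.9, 11.8], 91],
[[0, 0, -0.4], [0.9, 0.9, 11.8], 91],
[[0, 0, -0.4], [0.9, 0.9, 11.8], 91],
[[0, 0, -0.4], [0.9, 0.9, 11.8], 91],
[[0, 0, -0.0], [-0.0, -0.0, -0.0], 91],
[[0, 0, -0.0], [-0.0, -0.0, -0.0], 91],
[[0, 0, -0.0], [-0.0, -0.0, -0.0], 91],
[[0, 0, -0.0], [-0.0, -0.0, -0.0], 91],
[[0, 0, -0.0], [-0.0, -0.0, -0.0], 91],
```

Emit:
{"method": "servo_tool", "body": {
  "plan": [
    [[0, 0, -0.4], [1, 1, 20], 91],
    [[0, 0, -0.4], [1, 1, 20], 91],
    [[0, 0, -0.4], [1, 1, 20], 91],
    [[0, 0, -0.4], [1, 1, 20], 91],
    [[0, 0, -0.2], [0.5, 0.5, 20], 91],
    [[0, 0, 0], [0, 0, 14], 91],
    [[0, 0, 0], [0, 0, 0], 91],
    [[0, 0, 0], [0, 0, 0], 91],
    [[0, 0, 0], [0, 0, 0], 91],
    [[0, 0, 0], [0, 0, 0], 91]
  ]
}}

```text
time_s: 2.6
ee_pos: [548.8, -205.7, 59.6]
ee_rot: [179.6, 0.2, -99.2]
force: [-0.2, 0.1, -0.5]
gripper_width: 90.9
```

```bash
python3 -c "
from plan import *
import cv2
f=env.grab_frame('scene')['pixels'][90:200,150:300,::-1];cv2.imwrite('pics/s1.png',cv2.resize(f,None,fx=5,fy=5,interpolation=2))
f=env.grab_frame('top')['pixels'][130:240,290:410,::-1];cv2.imwrite('pics/t1.png',cv2.resize(f,None,fx=5,fy=5,interpolation=2))
show([(546,-209,39,-99.5,3)],91)"
```

```text
at [ 548.7 -205.7   59.5] [179.61   0.24 -99.19] F [-0.1  1.1 -0.2] w 91.0 t 2.7 q [-21.8  27.2  99.8   0.2  53.4  77.3]
[[0, 0, 0.1], [1.2, 0.7, 6.8], 91],
[[0, 0, 0.1], [1.2, 0.7, 6.8], 91],
[[0, 0, 0.1], [1.2, 0.7, 6.8], 91],
```

View pics/s1.png

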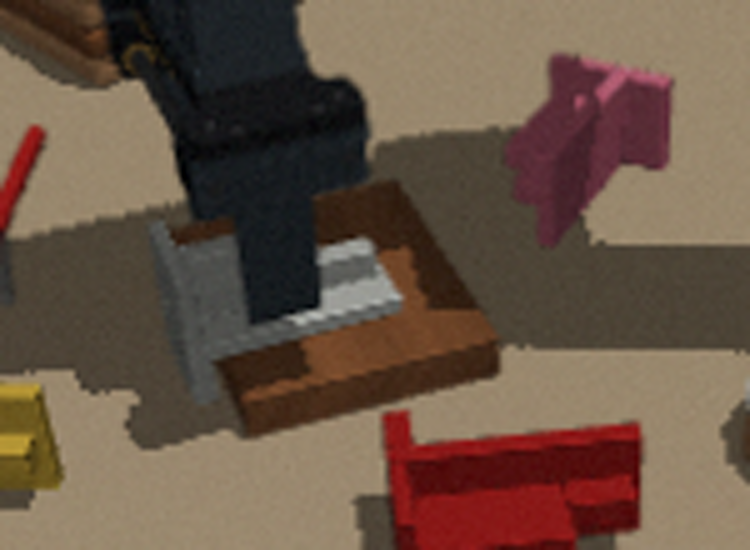

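View pics/t1.png

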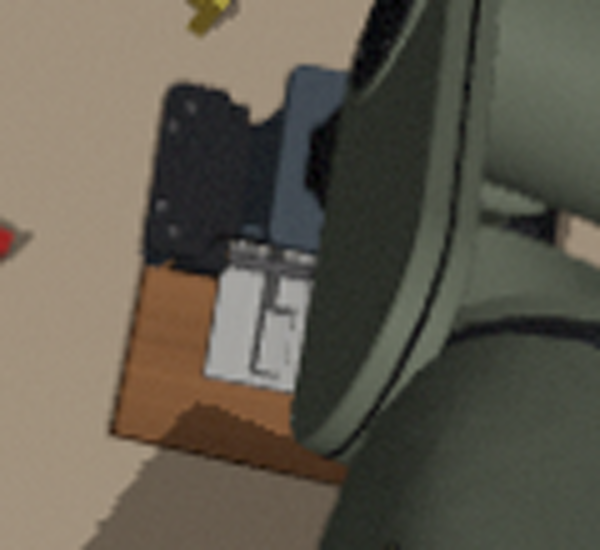

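Fingers straddle the rib: the near finger is at about (285,310) in the scene crop, clear of the lip. Next I descend and close.

Emit:
{"method": "servo_tool", "body": {
  "plan": [
    [[0.4, 0.2, 0.1], [1.2, 0.7, 7], 91],
    [[0, 0, 0.1], [1.2, 0.7, 7], 91],
    [[0, 0, 0.1], [1.2, 0.7, 6], 91],
    [[0, 0, 0], [0, 0, 0], 91],
    [[0, 0, 0], [0, 0, 0], 40],
    [[0, 0, 0], [0, 0, 0], 20],
    [[0, 0, 0], [0, 0, 0], 8],
    [[0, 0, 0], [0, 0, 0], 8],
    [[0, 0, 0], [0, 0, 0], 8],
    [[0, 0, 0], [0, 0, 0], 8]
  ],
  "squeeze": 30
}}

```text
time_s: 3.95
ee_pos: [545.9, -209.1, 38.3]
ee_rot: [-179.9, 0.0, -99.5]
force: [0.1, 0.3, -0.5]
gripper_width: 34.1
```

```bash
python3 -c "
from plan import *
show([],91);print(env.state()['torque'])"
```

```text
at [ 545.9 -209.1   38.3] [-1.7993e+02  2.0000e-02 -9.9510e+01] F [ 0.1  0.3 -0.5] w 34.1 t 3.95 q [-22.1  28.3 101.7   0.   50.   77.4]
[ 0.00204414  0.01237837 -0.04174154]
```

Emit:
{"method": "servo_tool", "body": {
  "plan": [
    [[0, 0, 0], [0, 0, 0], 8],
    [[0, 0, 0], [0, 0, 0], 8],
    [[0, 0, 0], [0, 0, 0], 8],
    [[0, 0, 0], [0, 0, 0], 8],
    [[0, 0, 0], [0, 0, 0], 8],
    [[0, 0, 0], [0, 0, 0], 8],
    [[0, 0, 0], [0, 0, -1], 8],
    [[0, 0, 0], [0, 0, -2], 8],
    [[0, 0, 0], [0, 0, -3], 8],
    [[0, 0, 0], [0, 0, -4], 8]
  ],
  "squeeze": 35
}}

```text
time_s: 5.2
ee_pos: [543.7, -208.3, 46.4]
ee_rot: [179.7, 0.1, -99.5]
force: [-0.7, -0.1, -5.5]
gripper_width: 14.0
```

```bash
python3 -c "
from plan import *
show([],91);print(env.state()['torque'])
import cv2
f=env.grab_frame('scene')['pixels'][90:200,150:300,::-1];cv2.imwrite('pics/s2.png',cv2.resize(f,None,fx=5,fy=5,interpolation=2))"
```

```text
at [ 543.7 -208.3   46.4] [ 1.7972e+02  9.0000e-02 -9.9500e+01] F [-0.7 -0.1 -5.5] w 14.0 t 5.2 q [-22.1  27.7 101.2   0.   51.3  77.4]
[0.04193266 0.07934256 0.01088397]
```

View pics/s2.png

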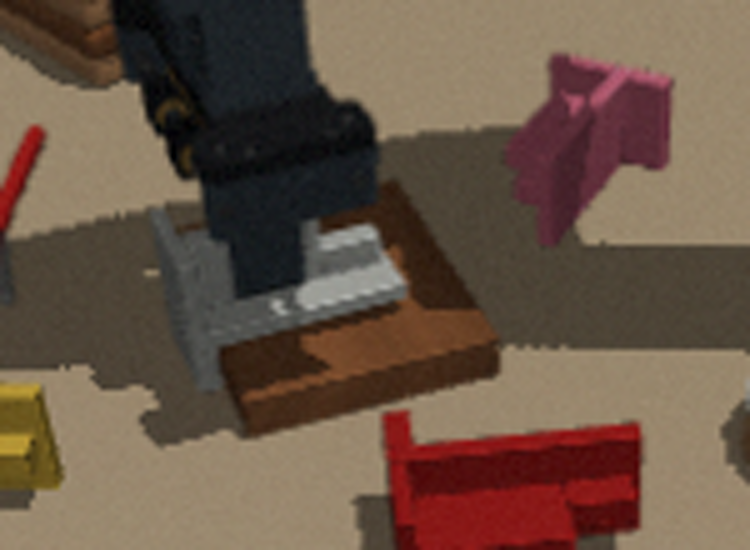

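Emit:
{"method": "servo_tool", "body": {
  "plan": [
    [[0.3, 0.1, 0], [0, 0, -15], 8],
    [[0, 0, 0], [0, 0, -25], 8],
    [[0, 0, 0], [0, 0, -30], 8],
    [[0, 0, 0], [0, 0, -30], 8],
    [[0, 0, 0], [0, 0, -14], 8],
    [[0, 0, 0], [0, 0, -3], 8],
    [[0, 0, 0], [0, 0, 0], 8],
    [[0, 0, 0], [0, 0, 0], 8],
    [[0, 0, 0], [0, 0, 0], 8],
    [[0, 0, 0], [0, 0, 0], 8]
  ]
}}

```text
time_s: 6.5
ee_pos: [541.8, -207.5, 168.1]
ee_rot: [179.9, 0.0, -99.5]
force: [-1.1, 0.2, -4.9]
gripper_width: 14.0
```

```bash
python3 -c "
from plan import *
import cv2
f=env.grab_frame('scene')['pixels'][60:190,130:290,::-1];cv2.imwrite('pics/s3.png',cv2.resize(f,None,fx=5,fy=4.5,interpolation=2))
show([(556,150,165,-80,10),(560.7,221.8,160,-74.2,5)],8);print(env.state()['torque'])
"
```

```text
at [ 541.8 -207.5  168.1] [ 1.7989e+02  1.0000e-02 -9.9510e+01] F [-0.1 -0.1 -4.2] w 13.8 t 6.55 q [-22.1  20.7  93.   -0.   66.5  77.4]
[[0, 0, -2.0], [-35.5, 4.5, 0.3], 8],
[[0, 0, -2.0], [-35.6, 3.3, 0.3], 8],
[[0, 0, -2.0], [-35.7, 2.1, 0.3], 8],
[[0, 0, -2.0], [-35.8, 0.9, 0.3], 8],
[[0, 0, -2.0], [-35.8, -0.4, 0.3], 8],
[[0, 0, -2.0], [-35.7, -1.6, 0.3], 8],
[[0, 0, -2.0], [-35.7, -2.8, 0.3], 8],
[[0, 0, -2.0], [-35.6, -4.0, 0.3], 8],
[[0, 0, -2.0], [-35.4, -5.2, 0.3], 8],
[[0, 0, -2.0], [-35.2, -6.4, 0.3], 8],
[[0, 0, -1.2], [-14.0, -3.4, 1.0], 8],
[[0, 0, -1.2], [-13.9, -3.7, 1.0], 8],
[[0, 0, -1.2], [-13.8, -4.0, 1.0], 8],
[[0, 0, -1.2], [-13.7, -4.3, 1.0], 8],
[[0, 0, -1.2], [-13.7, -4.5, 1.0], 8],
[0.02691897 0.10889078 0.00301114]
```

View pics/s3.png

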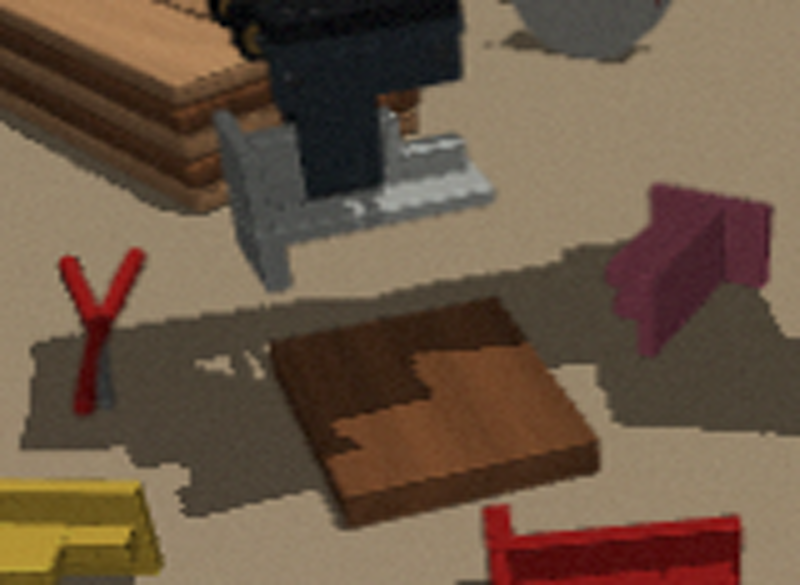

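The stop is held level and clear of the board. Next: carry it over.

Emit:
{"method": "servo_tool", "body": {
  "plan": [
    [[0, 0, -2], [-20, 3, 0], 8],
    [[0, 0, -2], [-36, 3, 0], 8],
    [[0, 0, -2], [-36, 2, 0], 8],
    [[0, 0, -2], [-36, 1, 0], 8],
    [[0, 0, -2], [-36, 0, 0], 8],
    [[0, 0, -2], [-36, -2, 0], 8],
    [[0, 0, -2], [-36, -3, 0], 8],
    [[0, 0, -2], [-36, -4, 0], 8],
    [[0, 0, -2], [-36, -5, 0], 8],
    [[0, 0, -2], [-30, -6, 0], 8]
  ]
}}

```text
time_s: 7.8
ee_pos: [548.4, 149.9, 168.8]
ee_rot: [179.9, 0.3, -78.4]
force: [-0.1, -0.5, -3.9]
gripper_width: 13.5
```

```bash
python3 -c "
from plan import *
show([(560.7,221.8,130,-74.2,6)],8);print(env.state()['torque'])
"
```

```text
at [548.4 149.9 168.8] [179.9    0.34 -78.41] F [-0.1 -0.5 -3.9] w 13.5 t 7.8 q [13.9 19.6 94.5  0.4 66.  92.2]
[[0, 0, -0.7], [-11.3, -4.4, 6.5], 8],
[[0, 0, -0.7], [-11.3, -4.6, 6.5], 8],
[[0, 0, -0.7], [-11.2, -4.7, 6.5], 8],
[[0, 0, -0.7], [-11.2, -4.8, 6.5], 8],
[[0, 0, -0.7], [-11.1, -5.0, 6.5], 8],
[[0, 0, -0.7], [-11.0, -5.1, 6.5], 8],
[-0.02459693  0.04295204 -0.00507858]
```

Emit:
{"method": "servo_tool", "body": {
  "plan": [
    [[0, 0.3, -0.7], [-11, -4.4, 6], 8],
    [[0, 0, -0.7], [-11, -4.6, 7], 8],
    [[0, 0, -0.7], [-11, -4.7, 7], 8],
    [[0, 0, -0.7], [-11, -4.8, 7], 8],
    [[0, 0, -0.7], [-11, -5, 7], 8],
    [[0, 0, 0], [-9, -5, 7], 8],
    [[0, 0, 0], [0, 0, 10], 8],
    [[0, 0, 0], [0, 0, 10], 8],
    [[0, 0, 0], [0, 0, 0], 8],
    [[0, 0, 0], [0, 0, 0], 8]
  ]
}}

```text
time_s: 9.05
ee_pos: [560.4, 222.7, 102.2]
ee_rot: [179.7, -0.1, -74.6]
force: [-0.7, -0.8, -4.7]
gripper_width: 13.6
```

```bash
python3 -c "
from plan import *
import cv2
for n in('scene','top'): cv2.imwrite('pics/%s4.png'%n,env.grab_frame(n)['pixels'][:,:,::-1])
a=cv2.imread('pics/scene4.png')[160:320,200:400];cv2.imwrite('pics/s4.png',cv2.resize(a,None,fx=4,fy=3.7,interpolation=2))
a=cv2.imread('pics/top4.png')[120:250,110:260];cv2.imwrite('pics/t4.png',cv2.resize(a,None,fx=4,fy=4,interpolation=2))
show([(560.7,221.8,70,-74.2,6)],8);print(env.state()['torque'])
"
```

```text
at [560.3 222.7 102.4] [ 1.7971e+02 -5.0000e-02 -7.4600e+01] F [ 0.3 -0.2 -5.4] w 13.7 t 9.15 q [20.6 25.9 94.7 -0.  59.6 95.2]
[[0, 0, -0.1], [0.2, -0.0, 5.4], 8],
[[0, 0, -0.1], [0.2, -0.0, 5.4], 8],
[[0, 0, -0.1], [0.2, -0.0, 5.4], 8],
[[0, 0, -0.1], [0.2, -0.0, 5.4], 8],
[[0, 0, -0.1], [0.2, -0.0, 5.4], 8],
[[0, 0, -0.1], [0.2, -0.0, 5.4], 8],
[0.0407207  0.019604   0.00343464]
```

View pics/s4.png

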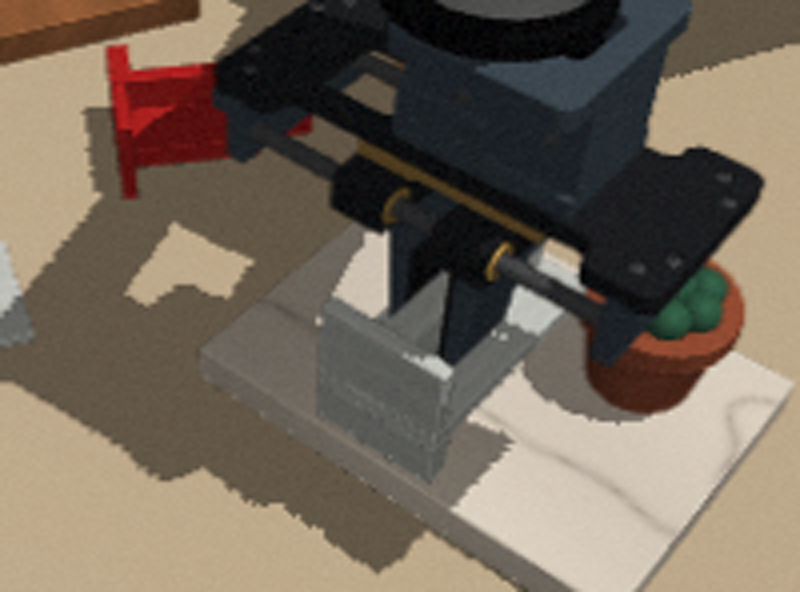

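View pics/t4.png

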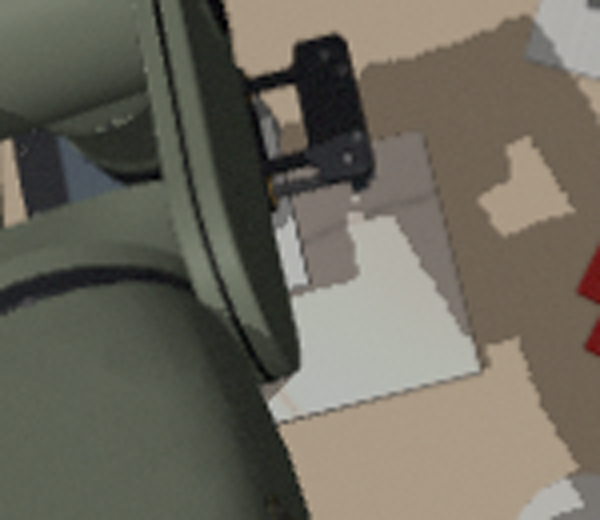

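```bash
python3 - <<'E'
from h import *
np.set_printoptions(precision=1,suppress=True)
pts=np.array([(322,300),(449,376),(317,413),(433,482)])  # lip top R,L ; heel bottom R,L
px=(pts+.5)/[4,3.7]-.5+[200,160]
y=np.radians(15.4);u=np.array([np.cos(y),np.sin(y)]);v=np.array([-u[1],u[0]])
o=np.array([560.3,222.7])-10*u
P=[[*(o+55*u+s*28*v),88.1+z] for z in(50,-24) for s in(-1,1)]
print(px,"\npred",proj("scene",P))
for z,k in((138.1,slice(0,2)),(64.1,slice(2,4))):
    Q=plane("scene",px[k],z);m=Q.mean(0);d=Q[1]-Q[0];print("meas",Q,"origin",m[:2]-55*u,"yaw",np.degrees(np.arctan2(d[1],d[0]))-90, "exp",o)
# riser edge in scene image at z 24
s=cr([(462,498),(40,215)],240,200,4);Q=plane("scene",s,24);print("riser FL FR by scene",Q,"mid",Q.mean(0))
E
```

```text
[[280.1 240.7]
 [311.9 261.3]
 [278.9 271.3]
 [307.9 289.9]] 
pred [[280.5 241.2]
 [311.4 261.1]
 [279.  270.6]
 [306.8 290. ]]
meas [[611.1 206.6 138.1]
 [595.8 262.2 138.1]] origin [550.4 219.8] yaw 15.42924352930332 exp [550.7 220. ]
meas [[612.  208.7  64.1]
 [594.8 262.4  64.1]] origin [550.4 220.9] yaw 17.784196296462028 exp [550.7 220. ]
riser FL FR by scene [[553.2 335.1  24. ]
 [616.3 124.1  24. ]] mid [584.8 229.6  24. ]
```

The stop agrees with the prediction to within 1 mm. Next: lower it.

Emit:
{"method": "servo_tool", "body": {
  "plan": [
    [[0.3, 0, -0.4], [0, 0, 10], 8],
    [[0, 0, 0], [0, 0, 12], 8],
    [[0, 0, 0], [0, 0, 12], 8],
    [[0, 0, 0], [0, 0, 10], 8],
    [[0, 0, 0], [0, 0, 7], 8],
    [[0, 0, 0], [0, 0, 4], 8],
    [[0, 0, 0], [0, 0, 2], 8],
    [[0, 0, 0], [0, 0, 0], 8],
    [[0, 0, 0], [0, 0, 0], 8],
    [[0, 0, 0], [0, 0, 0], 8]
  ]
}}

```text
time_s: 10.4
ee_pos: [561.0, 222.8, 42.1]
ee_rot: [-179.9, -0.0, -74.2]
force: [-0.3, 0.0, -4.8]
gripper_width: 13.8
```

```bash
python3 -c "
from plan import *
import cv2
for n in('scene',): cv2.imwrite('pics/%s5.png'%n,env.grab_frame(n)['pixels'][:,:,::-1])
a=cv2.imread('pics/scene5.png')[160:320,200:400];cv2.imwrite('pics/s5.png',cv2.resize(a,None,fx=4,fy=3.7,interpolation=2))
show([(560.6,222.2,38,-74.2,6)],8);print(env.state()['torque'])
"
```

```text
at [561.1 222.8  42.1] [-1.7987e+02 -4.0000e-02 -7.4190e+01] F [-0.5 -0.6 -4.2] w 14.2 t 10.45 q [20.6 29.4 98.8 -0.1 51.6 94.8]
[[0, 0, 0.0], [0.1, 0.1, 0.7], 8],
[[0, 0, 0.0], [0.1, 0.1, 0.7], 8],
[[0, 0, 0.0], [0.1, 0.1, 0.7], 8],
[[0, 0, 0.0], [0.1, 0.1, 0.7], 8],
[[0, 0, 0.0], [0.1, 0.1, 0.7], 8],
[[0, 0, 0.0], [0.1, 0.1, 0.7], 8],
[-0.01408947 -0.01069623  0.02154546]
```

View pics/s5.png

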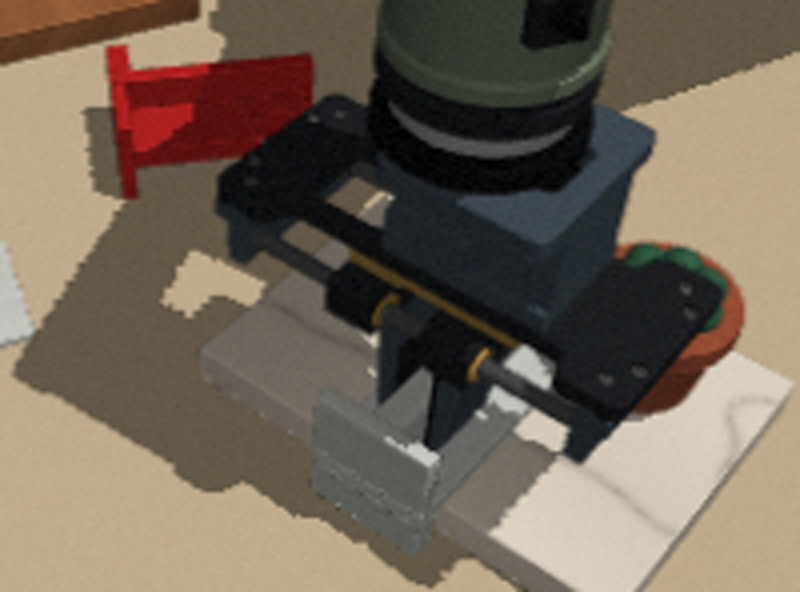

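Emit:
{"method": "servo_tool", "body": {
  "plan": [
    [[0, 0, 0], [0, 0, 0.7], 8],
    [[0, 0, 0], [0, 0, 0.7], 8],
    [[0, 0, 0], [0, 0, 0.7], 8],
    [[0, 0, 0], [0, 0, 0.7], 8],
    [[0, 0, 0], [0, 0, 0], 8],
    [[0, 0, 0], [0, 0, 0], 8],
    [[0, 0, 0], [0, 0, 0], 8],
    [[0, 0, 0], [0, 0, 0], 8],
    [[0, 0, 0], [0, 0, 0], 8],
    [[0, 0, 0], [0, 0, 0], 8]
  ]
}}

```text
time_s: 11.7
ee_pos: [561.2, 222.8, 39.3]
ee_rot: [-179.8, -0.0, -74.2]
force: [0.5, 0.6, -4.8]
gripper_width: 13.7
```

Emit:
{"method": "servo_tool", "body": {
  "plan": [
    [[0, 0, 0], [0, 0, 0.5], 8],
    [[0, 0, 0], [0, 0, 0], 8],
    [[0, 0, 0], [0, 0, 0.5], 8],
    [[0, 0, 0], [0, 0, 0], 8],
    [[0, 0, 0], [0, 0, 0.5], 8],
    [[0, 0, 0], [0, 0, 0], 8],
    [[0, 0, 0], [0, 0, 0], 8],
    [[0, 0, 0], [0, 0, 0], 8],
    [[0, 0, 0], [0, 0, 0], 8],
    [[0, 0, 0], [0, 0, 0], 8]
  ]
}}

```text
time_s: 12.95
ee_pos: [561.3, 222.8, 38.4]
ee_rot: [-179.8, -0.0, -74.2]
force: [-1.2, -0.6, -2.9]
gripper_width: 13.5
```

Emit:
{"method": "servo_tool", "body": {
  "plan": [
    [[0, 0, 0], [0, 0, 0.5], 8],
    [[0, 0, 0], [0, 0, 0.5], 8],
    [[0, 0, 0], [0, 0, 0.5], 8],
    [[0, 0, 0], [0, 0, 0], 8],
    [[0, 0, 0], [0, 0, 0.5], 8],
    [[0, 0, 0], [0, 0, 0.5], 8],
    [[0, 0, 0], [0, 0, 0.5], 8],
    [[0, 0, 0], [0, 0, 0.5], 8],
    [[0, 0, 0], [0, 0, 0.5], 8],
    [[0, 0, 0], [0, 0, 0.5], 8]
  ]
}}

```text
time_s: 14.2
ee_pos: [561.3, 222.8, 38.4]
ee_rot: [-179.8, -0.0, -74.2]
force: [-1.3, -0.5, 4.9]
gripper_width: 13.9
```

```bash
python3 -c "
from plan import *
show([],8);print(env.state()['torque'])
"
```

```text
at [561.3 222.8  38.4] [-1.7977e+02 -3.0000e-02 -7.4190e+01] F [-1.3 -0.5  4.9] w 13.9 t 14.2 q [20.6 29.7 99.1 -0.1 51.1 94.8]
[-0.23141162  0.8714963   0.0049985 ]
```

Emit:
{"method": "servo_tool", "body": {
  "plan": [
    [[-0.3, 0, 0], [0, 0, 0], 8],
    [[0, 0, 0], [0, 0, 0], 8],
    [[-0.3, 0, 0], [0, 0, 0], 8],
    [[0, 0, 0], [0, 0, 0], 8],
    [[0, 0, 0], [0, 0, 0], 8],
    [[0, 0, 0], [0, 0, 0], 8],
    [[0, 0, 0], [0, 0, 0], 8],
    [[0, 0, 0], [0, 0, 0], 8],
    [[0, 0, 0], [0, 0, 0], 8],
    [[0, 0, 0], [0, 0, 0], 8]
  ]
}}

```text
time_s: 15.45
ee_pos: [561.5, 222.9, 38.6]
ee_rot: [179.7, -0.0, -74.2]
force: [-1.6, -2.2, 3.0]
gripper_width: 13.9
```

```bash
python3 -c "
from plan import *
show([],8);print(env.state()['torque'])
"
```

```text
at [561.5 222.9  38.6] [ 1.7966e+02 -3.0000e-02 -7.4180e+01] F [-1.6 -2.2  3. ] w 13.9 t 15.45 q [20.6 29.9 98.5  0.  51.9 94.7]
[-0.14653798  0.24332772  0.00062723]
```

Contact is now nearly moment-free, so it is flat on the slab. Next: release and rise straight up.

Emit:
{"method": "servo_tool", "body": {
  "plan": [
    [[0, 0, 0], [0, 0, 0], 17],
    [[0, 0, 0], [0, 0, 0], 22],
    [[0, 0, 0], [0, 0, 0], 40],
    [[0, 0, 0], [0, 0, 0], 50],
    [[0, 0, 0], [0, 0, 0], 50],
    [[0, 0, 0], [0, 0, -8], 50],
    [[0, 0, 0], [0, 0, -20], 50],
    [[0, 0, 0], [0, 0, -30], 50],
    [[0, 0, 0], [0, 0, -30], 50],
    [[0, 0, 0], [0, 0, -10], 50]
  ]
}}

```text
time_s: 16.7
ee_pos: [563.3, 223.6, 139.8]
ee_rot: [179.8, -0.0, -74.2]
force: [0.3, 0.3, -1.2]
gripper_width: 50.1
```

```bash
python3 -c "
from plan import *
import cv2
for n in('scene',): cv2.imwrite('pics/%s6.png'%n,env.grab_frame(n)['pixels'][:,:,::-1])
a=cv2.imread('pics/scene6.png')[160:320,200:400];cv2.imwrite('pics/s6.png',cv2.resize(a,None,fx=4,fy=3.7,interpolation=2))
show([],8);print(env.state()['torque'])
"
```

```text
at [563.5 223.6 140.2] [ 1.7986e+02 -1.0000e-02 -7.4180e+01] F [ 0.7  0.  -0. ] w 49.9 t 16.75 q [20.6 24.2 91.6 -0.  64.3 94.7]
[-0.03543304 -0.04282872 -0.02672772]
```

View pics/s6.png

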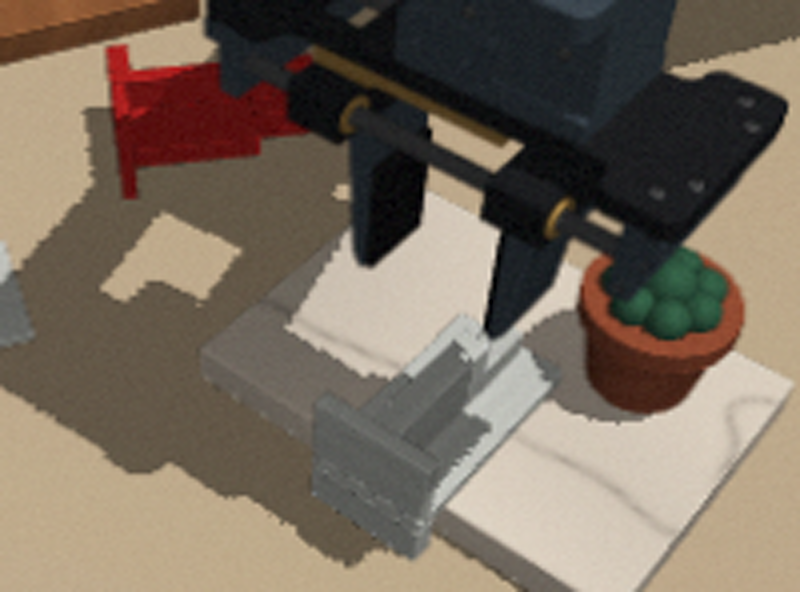

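Seated with the heel over the edge. The pot, at about (660,320), is unchanged. Next: close the fingers and press on the rib's flat top.

Emit:
{"method": "servo_tool", "body": {
  "plan": [
    [[0.1, 0, 0], [1, 2, 0], 0],
    [[0, 0, 0], [0, 0, 0], 0],
    [[0, 0, 0], [0, 0, 8], 0],
    [[0, 0, 0], [0, 0, 12], 0],
    [[0, 0, 0], [0, 0, 12], 0],
    [[0, 0, 0], [0, 0, 12], 0],
    [[0, 0, 0], [0, 0, 8], 0],
    [[0, 0, 0], [0, 0, 5], 0],
    [[0, 0, 0], [0, 0, 0], 0],
    [[0, 0, 0], [0, 0, 0], 0]
  ],
  "squeeze": 10
}}

```text
time_s: 18.0
ee_pos: [558.7, 220.9, 74.2]
ee_rot: [179.4, -0.1, -74.2]
force: [-0.7, -0.6, 0.1]
gripper_width: 0.7
```

```bash
python3 -c "
from plan import *
show([(560.9,222.8,70,-74.2,4)],0)
"
```

```text
at [558.7 220.9  74.2] [ 1.7944e+02 -5.0000e-02 -7.4180e+01] F [-0.7 -0.6  0.1] w 0.7 t 18.0 q [20.5 27.5 96.7 -0.  56.3 94.7]
[[0, 0, 0.0], [-0.3, -0.7, 1.0], 0],
[[0, 0, 0.0], [-0.3, -0.7, 1.0], 0],
[[0, 0, 0.0], [-0.3, -0.7, 1.0], 0],
[[0, 0, 0.0], [-0.3, -0.7, 1.0], 0],
```

Emit:
{"method": "servo_tool", "body": {
  "plan": [
    [[0.5, 0, 0], [-0.3, -0.7, 0.5], 0],
    [[0, 0, 0], [-0.3, -0.7, 0.5], 0],
    [[0, 0, 0], [-0.3, -0.7, 0.7], 0],
    [[0, 0, 0], [-0.3, -0.7, 0.7], 0],
    [[0, 0, 0], [0, 0, 0.7], 0],
    [[0, 0, 0], [0, 0, 0.7], 0],
    [[0, 0, 0], [0, 0, 0.7], 0],
    [[0, 0, 0], [0, 0, 0.7], 0],
    [[0, 0, 0], [0, 0, 0.7], 0],
    [[0, 0, 0], [0, 0, 0.7], 0]
  ]
}}

```text
time_s: 19.25
ee_pos: [561.9, 223.2, 70.3]
ee_rot: [-179.9, -0.0, -74.2]
force: [-2.0, -0.4, 5.6]
gripper_width: -0.1
```

```bash
python3 -c "
from plan import *
show([(560.9,222.8,70,-74.2,4)],0)
"
```

```text
at [561.9 223.2  70.3] [-1.7985e+02 -4.0000e-02 -7.4180e+01] F [-2.  -0.4  5.6] w -0.1 t 19.25 q [20.6 27.7 97.  -0.1 55.1 94.8]
[[0, 0, 0.0], [0.0, 0.3, 0.1], 0],
[[0, 0, 0.0], [0.0, 0.3, 0.1], 0],
[[0, 0, 0.0], [0.0, 0.3, 0.1], 0],
[[0, 0, 0.0], [0.0, 0.3, 0.1], 0],
```

Contact at z 70.3 with 5.6 N. Next: press a bit more firmly and hold for about half a second.

Emit:
{"method": "servo_tool", "body": {
  "plan": [
    [[0, 0, 0], [0, 0, 1], 0],
    [[0, 0, 0], [0, 0, 1], 0],
    [[0, 0, 0], [0, 0, 1], 0],
    [[0, 0, 0], [0, 0, 1], 0],
    [[0, 0, 0], [0, 0, 1], 0],
    [[0, 0, 0], [0, 0, 1], 0],
    [[0, 0, 0], [0, 0, 1], 0],
    [[0, 0, 0], [0, 0, 1], 0],
    [[0, 0, 0], [0, 0, 1], 0],
    [[0, 0, 0], [0, 0, 1], 0]
  ]
}}

```text
time_s: 20.5
ee_pos: [561.9, 223.2, 70.3]
ee_rot: [-179.6, -0.0, -74.2]
force: [-1.1, -0.9, 7.5]
gripper_width: 0.5
```

```bash
python3 -c "
from plan import *
show([],0);print(env.state()['torque'])
"
```

```text
at [561.9 223.2  70.3] [-1.7959e+02 -1.0000e-02 -7.4190e+01] F [-1.1 -0.9  7.5] w 0.5 t 20.5 q [20.6 27.6 97.2 -0.1 54.8 94.8]
[-0.14900919  0.45854813 -0.03715556]
```

Emit:
{"method": "servo_tool", "body": {
  "plan": [
    [[-0.4, 0, 0], [0, 0, 2], 0],
    [[0, 0, 0], [0, 0, 2], 0],
    [[0, 0, 0], [0, 0, 2], 0],
    [[0, 0, 0], [0, 0, 2], 0],
    [[0, 0, 0], [0, 0, 2], 0],
    [[0, 0, 0], [0, 0, 2], 0],
    [[0, 0, 0], [0, 0, 2], 0],
    [[0, 0, 0], [0, 0, 2], 0],
    [[0, 0, 0], [0, 0, 2], 0],
    [[0, 0, 0], [0, 0, 2], 0]
  ]
}}

```text
time_s: 21.75
ee_pos: [561.9, 223.2, 70.3]
ee_rot: [-179.5, 0.0, -74.2]
force: [-4.2, -0.8, 12.0]
gripper_width: 0.7
```

Emit:
{"method": "servo_tool", "body": {
  "plan": [
    [[0, 0, 0], [0, 0, -2], 0],
    [[0, 0, 0], [0, 0, -6], 0],
    [[0, 0, 0], [0, 0, -15], 0],
    [[0, 0, 0], [0, 0, -30], 0],
    [[0, 0, 0], [0, 0, -40], 0],
    [[0, 0, 0], [0, 0, -40], 0],
    [[0, 0, 0], [0, 0, -40], 0],
    [[0, 0, 0], [30, 0, -20], 0],
    [[0, 0, 0], [40, 0, 0], 0],
    [[0, 0, 0], [40, 0, 0], 0]
  ]
}}

```text
time_s: 23.0
ee_pos: [591.4, 117.2, 276.2]
ee_rot: [-179.1, 0.0, -73.9]
force: [0.4, 0.8, 0.6]
gripper_width: 0.4
```

Emit:
{"method": "servo_tool", "body": {
  "plan": [
    [[0, 0, 0], [40, 0, 0], 0],
    [[0, 0, 0], [40, 0, 0], 0],
    [[0, 0, 0], [40, 0, 0], 0],
    [[0, 0, 0], [40, 0, 0], 0],
    [[0, 0, 0], [30, 0, 0], 0],
    [[0, 0, 0], [15, 0, 0], 0],
    [[0, 0, 0], [0, 0, 0], 0],
    [[0, 0, 0], [0, 0, 0], 0],
    [[0, 0, 0], [0, 0, 0], 0],
    [[0, 0, 0], [0, 0, 0], 0]
  ]
}}

```text
time_s: 24.25
ee_pos: [649.6, -85.2, 282.4]
ee_rot: [-178.7, 0.0, -73.9]
force: [0.4, 0.3, -0.2]
gripper_width: 0.7
```

```bash
python3 -c "
from plan import *
import cv2
for n in('scene','top'): cv2.imwrite('pics/%s7.png'%n,env.grab_frame(n)['pixels'][:,:,::-1])
a=cv2.imread('pics/scene7.png')[160:320,200:400];cv2.imwrite('pics/s7.png',cv2.resize(a,None,fx=4,fy=3.7,interpolation=2))
a=cv2.imread('pics/top7.png')[80:250,110:300];cv2.imwrite('pics/t7.png',cv2.resize(a,None,fx=4,fy=3.5,interpolation=2))
show([],0)
"
```

```text
at [649.7 -85.5 282.3] [-1.7875e+02  2.0000e-02 -7.3880e+01] F [0.9 0.6 0.1] w 0.4 t 24.35 q [-8.8 23.5 72.   0.5 83.4 65. ]
```

View pics/s7.png

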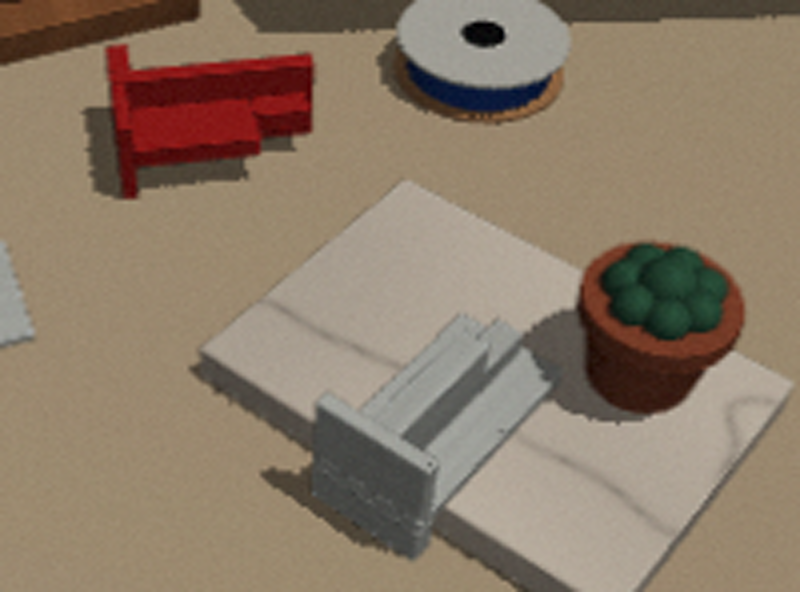

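View pics/t7.png

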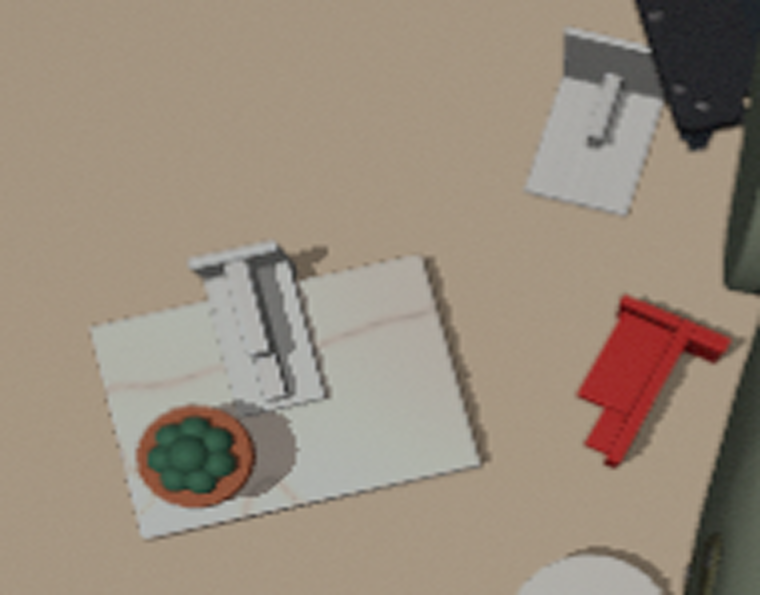

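```bash
python3 - <<'E'
from h import *
np.set_printoptions(precision=1,suppress=True)
f=lambda p:(np.array(p)+.5)/[4,3.5]-.5+[110,80]
lip=plane("top",f([(190,262),(276,243)]),74); d=lip[0]-lip[1]
y=np.radians(15.8);u=np.array([np.cos(y),np.sin(y)]);v=np.array([-u[1],u[0]])
o=lip.mean(0)[:2]-55*u; r=o-[585.1,229]
print("top lip yaw",np.degrees(np.arctan2(d[1],d[0]))-90,"origin",o,"rel edge x,y",r@u,r@v)
g=lambda p:(np.array(p)+.5)/[4,3.7]-.5+[200,160]
lip=plane("scene",g([(318,393),(438,461)]),74);d=lip[1]-lip[0]; o=lip.mean(0)[:2]-55*u;r=o-[585.1,229]
print("scene yaw",np.degrees(np.arctan2(d[1],d[0]))-90,"origin",o,"rel",r@u,r@v)
for n,bx in(("top",(140,190,180,230)),("scene",(340,220,390,275)),("top",(240,88,270,140))):
    a,b=[cv2.imread(f"pics/{n}{k}.png")[bx[1]:bx[3],bx[0]:bx[2]].astype(np.float32).mean(2) for k in(0,7)]
    print(n,bx,"shift px",cv2.phaseCorrelate(a-a.mean(),b-b.mean()))
E
```

```text
top lip yaw 15.713075617816912 origin [548.4 218.7] rel edge x,y -38.15081158072295 0.06356262422228813
scene yaw 18.800989183502836 origin [547.8 217.9] rel -38.9255562234342 -0.4925914327520756
top (140, 190, 180, 230) shift px ((0.05006844628545437, 0.1590550331343259), 1.0130746635794639)
scene (340, 220, 390, 275) shift px ((-0.02250747798633057, 0.0015949815599043404), 0.9843213626543681)
top (240, 88, 270, 140) shift px ((0.04200577733807265, 0.10206553789651451), 1.0058522524657072)
```

```bash
python3 -c "
from workcell import env
print(env.job_done())"
```

```text
the job is handed in; nothing more can be done
None
```

The cast-metal edge stop is on the marble riser, heel hanging outside the far edge, released and pressed. I handed the job in with the clock at 24.35 s and the arm clear of everything.

**How it went:** I gripped the rib of the bare-metal stop on the wooden board, carried it over and lowered it to soft contact. I levelled it slightly until the contact moment was nearly gone, then let go. I then pressed the rib's flat top with the closed fingertips at 5 to 12 N for over 2 s.

**Last checks:**
- **Position:** the top picture puts the origin 38 mm behind the edge (allowed 28 to 43) and 0.1 mm off its middle. The arm's own readings suggest about 34 mm.
- **Squareness:** the top picture gives yaw 15.7° against the edge's 15.8°. The scene picture gave 18.8°, from hand-picked corners about 30 px apart. I trust the top picture and the arm's yaw of about 15.8°.
- **Rocking:** the fingertips stayed at z 70.3 mm as the force rose from 5.6 to 12 N, so it did not rock.
- **Bystanders:** the pot and the bookend shifted less than 0.2 px between the first and last pictures, so neither was disturbed.

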